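Clamp a repaired book in the mending jig

TASK

Without grasping or lifting anything, push the book lying on the mending jig across the board until its spine is fully home, flush along the wooden fence. Then push the lever of the jig's toggle clamp over past its centre so that it snaps over and its rubber foot holds the book down. Leave the other things on the desk where they stand.

Things in the scene. Friction and masses are not known exactly. Their poses are not given: they have to be found in the camera images.
- jig: The mending jig, fixed to the desk: plywood board 260 (x) by 380 (y) by 18 mm, spanning y = -210 to +170 mm about its origin, which lies on the desk (z = 0); its top is at z = 18 mm. Yaw within 0.35 rad. The book lies on the -y side of the fence (point fence) and is pushed towards the jig's +y; the toggle clamp stands behind the fence, on its +y side.
- fence (a point): Middle of the foot of the fence's face that the book goes against: jig x = 0, y = 50, z = 18 mm. The fence is a wooden bar on the board along the jig's x, 240 mm long, 16 mm thick (jig y = 50 to 66 mm), its top at z = 46 mm.
- clamp_axis (a point): Where the toggle clamp turns, fixed on the jig at x = 0, y = 95, z = 78 mm; the axis runs along the jig's x, between two steel cheeks 47 mm apart outside (jig y = 77 to 113 mm, top at z = 94 mm).
- book_mid (a point): Centre of the book to be clamped, half-way up. Closed dark-brown hardback, 190 (x) by 130 (y, spine at +y) by 35 mm, 0.3 to 0.65 kg, loose, flat on the board, its spine 30 to 60 mm short of the fence, up to 15 mm off along it and up to 0.12 rad askew. Home, its centre is at jig y = -15, z = 35.5 mm. Slides at about 2 to 8 N.
- clamp (a joint): Clamp angle, rad. 0 = open: foot up, lever leaning 44 degrees back from the book (to jig +y). Grows as the lever is pushed towards jig -y and the foot comes down. A spring drives it to the nearer end; dead centre near 0.58 (lever 11 degrees short of upright). At about 1.15 the foot presses on the book (lever 22 degrees past upright); stop 1.20. Takes 6 N at the lever's end at first, then less.
- lever_end (a point): Centre of the rounded free end of the clamp's lever (moves with it): 90 mm from the clamp's axis, in the plane jig x = 0. The lever is a straight bar ending in a black rubber grip 20 mm in diameter, 50 mm long. Open: at jig y = 157, z = 143 mm; upright, its top reaches z = 178 mm.
- foot: The clamp's round rubber foot, 28 mm across, on a slightly swivelling stem on the end of an arm 85 mm from the clamp's axis. Origin where its stem meets the arm, 25 mm above its pressing face when closed. Closed it presses on the book at jig x = 0, y = 10 mm; open it stands at about jig y = 60, z = 156 mm.
- stamp: Bystander: wooden hand stamp, 32 mm across, 68 mm high, on the jig's board behind the fence, on the far (+x) side of the clamp. Origin under its centre.
- tape_roll: Bystander: roll of clear tape, 60 mm across, 19 mm high, on the jig's board behind the fence, on the near (-x) side of the clamp. Origin under its centre.
- glue: Bystander: white glue bottle, 42 mm across, 115 mm high, beyond the jig. Origin under its centre.
- mug: Bystander: white mug, 76 mm across, 90 mm high, beyond the jig. Origin under its centre.
- brush: Bystander: paste brush, 170 mm long, lying on the desk past the jig's -y end, roughly along x. Origin under its middle.
- pocketbook: Bystander: small paperback, 160 by 110 by 24 mm, lying on the desk past the jig's +y end. Origin under its centre.
- weight: Bystander: brass paperweight, 52 mm across, 35 mm high, on the desk beyond the jig. Origin under its centre.
Things that resemble listed ones, but are neither listed nor needed, are in the scene too. Leave any purple or red look-alike of the part that bears book_mid alone.

How it is judged:
By the outcome, as a careful person would: the job done as asked, in the order asked, and still so for the second after the job is handed in, with the robot touching nothing.
It also fails if it takes over 51 s, if anything falls off the work surface, if the arm or the gripper's body presses on something with over 40 N, if the wrist force passes 120 N, or if a joint passes its speed limit or range.

ROBOT

A 6-joint arm with a two-finger parallel gripper is mounted at the origin on the work surface. World frame = base frame: x ahead of the robot, y to its left, z up, the work surface at z = 0. Lengths are in m, angles in degrees, forces in N, time in s.
With the tool pointing down it reaches from about 0.25 to 0.725 m from the base axis. Payload 9.7 kg.
Tool frame: the origin (TCP) lies at the very end of the fingers, on their centre line; the grasp point (between the pads) lies 19 mm behind it; y points along the fingers, x is the direction in which the jaws open and shut, and the axes are right-handed (so a half turn about y gives the same grasp; the last joint's range is limited). The gripper opens to 85 mm and grips with 20 to 120 N. Pads are 22 mm wide; open, the fingers measure 114 mm over their backs; the gripper's body (76 mm by 85 mm) begins 54 mm behind the grasp point. The pads swing forward as they close: fully open they stand 13 mm farther back than shut.
Start: joints at [74.026, 4.979, 10.078, 95.1, 0, 90], TCP at [0.151, 0.529, 0.231] pointing down, gripper open.
Joint ranges: [-179.16, 179.16], [-48.56, 103.87], [-65.8, 70.77], [-126.05, 130.52], [-82.76, 87.17], [-180, 180]. Speed limits (degrees/s): [127.2, 127.2, 147.25, 180, 180, 180].

INTERFACE

Orientations are given as [roll, pitch, yaw] about the fixed x, y, z axes, in that order (R = Rz(yaw) Ry(pitch) Rx(roll)).
In Python, from workcell import bot gives the robot as it stands.
- The arm moves only by the shell command python3 -m jog 'ROWS' [FORCE]. ROWS is JSON, a list of rows, each a list of 7 numbers: the closure, from 0 (fully open) to 1 (shut), then the shift along the world's x, y, z in units of 25 mm (1.0 is 25 mm), then the turn, a rotation vector about the world's x, y, z in units of 5 degrees (1.0 is 5 degrees). A call has 1 to 5 rows; each row is the pose to reach, as a shift and turn from the pose commanded when the call began; what a row does not reach only later rows make up. A row lasts 1/10 s, in which the tool goes at most 50 mm and 8.59 degrees, less where a joint would pass 70% of its speed; a pose out of reach is approached as far as the arm can. A call with a gripper value outside its range is refused whole. The fingers move at their own pace and stop on an object; FORCE is the grip in N (left out, the last holds). Time passes only in rows, so rows that repeat a pose let the fingers close. It gives the time, the measured TCP pose, the force and the opening at its end, in the units of the state.
- bot.get_obs(): the state, without advancing time (a new reading comes with each control period).
- bot.camera(name): name is "scene" or "top" or "wrist"; returns (picture, depth): 384x512x3 uint8, red, green, blue; 384x512 float32, m along the optical axis (not along the pixel's ray), 0 where there is no reading.
- bot.camera_model(name): a dict with "fx", "fy", "cx", "cy" (pixels), "k1" (the pictures are not rectified: a ray, as slopes to the right and down, at radius r is drawn at 1 + k1 r^2 times it, then the intrinsics apply), "rvec" (rotation vector, rad) and "tvec" (3), from world to camera coordinates, as OpenCV has them; the wrist camera has in their place "tool_from_camera" (4x4, takes a point from camera to tool coordinates, whose origin is the TCP and whose axes are the tool frame's). Camera axes: x right, y down, z forward; pixel columns grow to the right and rows downward; lengths in m; the calibration is good to about 2 mm. A picture is of the moment at which its call begins: read the wrist's pose just before it. camera_model takes no time and is no camera call.
- bot.job_done(): hands the job in, once; it reports no verdict.
Trained networks look in the newest picture that a camera, given by its name, has taken for a name from the list of things; names that differ only in an ending like _2 or _b are one class to them, and where a whole thing is asked for, a point or a joint stands for the part that bears it (a point fixed in the world has none). Each returns a list of dicts, best first, with "conf" (0 to 1); they miss things now and then, are a little off and sometimes report something else, mostly with a low value. They report only what shows in the picture. A call takes as long as a camera call. They do not tell look-alikes from the thing itself.
- bot.regions_of(camera, label): "pixels" (384x512 bool, what is visible of it) and "point" ([row, column] in pixels, amid what is visible of it).
The state is a dict: "time": time; "q": joint angles; "qd": joint speeds; "joint_efforts": joint torques, N m; "ee_pos": TCP position; "tcp_rot": TCP orientation; "wrist_force": force on the tool from outside, world axes, zero at the start; "torque": the same for the moment, N m; "opening": finger opening in m.
Only numpy, scipy, OpenCV 4.12 (cv2) and the standard library are available. Lean on these libraries where they do the work, as an engineer would, in place of code of your own. Each camera call takes 0.05 s, during which the arm holds its last target. There are 200 camera calls.

## Working session

There is one attempt and no reset: what is moved stays moved. The work goes in short steps, Python scripts to look and compute and a shell command to move; the robot and the scene stay as the last step left them, time stands still between calls to the robot, and variables do not carry over. Pictures are saved under pics/ and viewed, about 8 in all and at most 12, crops included, and the job is handed in when it is done.

```bash
mkdir -p pics; ls
cat > h.py <<'E'
import numpy as np, cv2
from workcell import bot
def save(n,f):
    im,d=bot.camera(n); cv2.imwrite('pics/'+f,im[:,:,::-1]); return im,d
def world(n,px,d):
    """px Nx2 (col,row), d depth N -> world"""
    m=bot.camera_model(n); px=np.atleast_2d(px).astype(float)
    K=np.array([[m['fx'],0,m['cx']],[0,m['fy'],m['cy']],[0,0,1]])
    u=cv2.undistortPoints(px[:,None],K,np.array([m['k1'],0,0,0.]))[:,0]
    P=np.c_[u,np.ones(len(u))]*np.asarray(d).reshape(-1,1)
    R=cv2.Rodrigues(np.array(m['rvec'],float))[0]
    return (P-np.array(m['tvec']).ravel())@R
def cloud(n,mask,d):
    m=mask&(d>0); r,c=np.nonzero(m); return world(n,np.c_[c,r],d[m])
E
python3 - <<'E'
from h import *
o=bot.get_obs(); print(o['time'],o['ee_pos'],o['tcp_rot'],o['wrist_force'],o['opening'])
for n in('top','scene'):
    im,d=save(n,n+'0.png')
    for l in('jig','book_mid','clamp','stamp','tape_roll'):
        for r in bot.regions_of(n,l):
            P=cloud(n,r['pixels'],d)
            print(n,l,round(r['conf'],2),np.round(r['point']),r['pixels'].sum(),np.median(P,0).round(3) if len(P) else None)
a=cv2.imread('pics/top0.png');b=cv2.imread('pics/scene0.png')
cv2.imwrite('pics/both.png',cv2.resize(np.vstack([a,b]),(400,600)) if 0 else np.vstack([a,b])[:, :])
E
```

```text
pics
0.0 [0.15129302 0.52855161 0.23055764] [-8.99992966e+01  7.67466798e-02  7.40276098e+01] [-0.45840049 -0.19669654  0.20689859] 0.08548391536963347
top jig 0.66 [164. 228.] 6533 [0.581 0.06  0.02 ]
top book_mid 0.92 [277. 153.] 2496 [0.219 0.298 0.036]
top book_mid 0.92 [216. 374.] 2461 [ 0.391 -0.4    0.036]
top book_mid 0.91 [175. 248.] 2457 [ 0.544 -0.008  0.054]
top book_mid 0.76 [137. 374.] 2305 [ 0.658 -0.413  0.036]
top clamp 0.56 [153. 197.] 309 [0.605 0.141 0.13 ]
top stamp 0.55 [122. 204.] 95 [0.704 0.142 0.046]
top tape_roll 0.73 [186. 188.] 130 [0.515 0.183 0.038]
scene jig 0.82 [251. 246.] 8000 [0.608 0.087 0.018]
scene book_mid 0.95 [113. 199.] 2291 [ 0.397 -0.392  0.035]
scene book_mid 0.94 [152. 125.] 2676 [ 0.661 -0.407  0.035]
scene book_mid 0.9 [216. 241.] 3358 [ 0.548 -0.005  0.052]
scene book_mid 0.78 [228. 402.] 3177 [0.227 0.303 0.034]
scene book_mid 0.26 [336. 299.] 3061 [0.658 0.316 0.023]
scene clamp 0.75 [260. 263.] 417 [0.599 0.131 0.136]
scene stamp 0.69 [296. 235.] 148 [0.711 0.148 0.069]
scene tape_roll 0.75 [253. 301.] 274 [0.517 0.181 0.036]
```

View pics/top0.png

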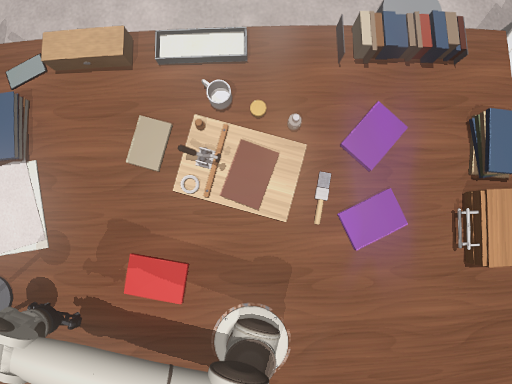

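View pics/scene0.png

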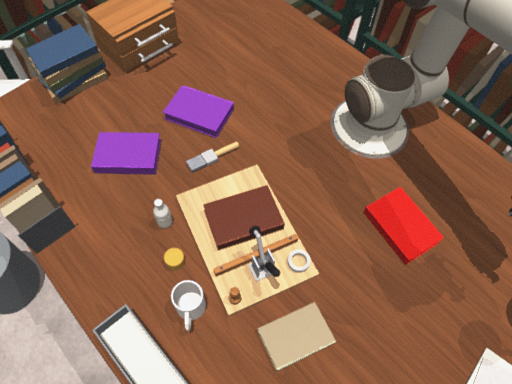

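The top view shows the dark-brown book on the jig at (row 175, col 248). The clamp is at (155,200), with its lever end to the left at (149,182). Things that could be mistaken for the book are purple at (137,374) and (216,374), red at (277,153) and the tan pocketbook at (143,149). I choose the dark-brown one on the board.

```bash
cat > meas.py <<'E'
from h import *
def rect(P):
    (c,s,a)=cv2.minAreaRect((P[:,:2]*1000).astype(np.float32)); 
    b=cv2.boxPoints((c,s,a)); return np.array(c),s,b
def meas(n,yaw0=None,fn=None):
    im,d=bot.camera(n)
    if fn: cv2.imwrite('pics/'+fn,im[:,:,::-1])
    out={}
    R=bot.regions_of(n,'jig')
    if R: out['jig']=cloud(n,R[0]['pixels'],d)
    for r in bot.regions_of(n,'book_mid'):
        px=im[r['pixels']].mean(0); P=cloud(n,r['pixels'],d)
        if len(P) and px.max()<110 and np.hypot(*(np.median(P,0)[:2]-[.545,0]))<.09: out['book']=P
    return im,d,out
E
python3 - <<'E'
from meas import *
for n in('top','scene'):
    im,d,o=meas(n)
    P=o['jig'];P=P[(P[:,2]>.010)&(P[:,2]<.026)]; B=o['book'];B=B[(B[:,2]>.044)&(B[:,2]<.062)]
    for k,Q in(('jig',P),('book',B)):
        c,s,b=rect(Q); e=b[1]-b[0]; e2=b[2]-b[1]
        print(n,k,c.round(1),np.round(s,1),[np.degrees(np.arctan2(v[1],v[0])).round(2) for v in(e,e2)],b.round(0).tolist(),np.median(Q[:,2]).round(4))
    # fence
    allm=np.ones(d.shape,bool);A=cloud(n,allm,d)
    s=(A[:,2]>.04)&(A[:,2]<.05)&(A[:,0]>.45)&(A[:,0]<.76)&(A[:,1]>.05)&(A[:,1]<.17)
    F=A[s]; print('fence',rect(F)[0],rect(F)[1],rect(F)[2].round(0).tolist())
if 1:
    im=cv2.imread('pics/top0.png')[100:235,120:320]; cv2.imwrite('pics/crop.png',cv2.resize(im,None,fx=4,fy=4,interpolation=2))
E
```

```text
Traceback (most recent call last):
KeyError: 'book'
```

```bash
cat > meas.py <<'E'
from h import *
def rect(P):
    c,s,a=cv2.minAreaRect((P[:,:2]*1000).astype(np.float32)); return np.array(c),s,cv2.boxPoints((c,s,a))
def show(n,k,Q):
    c,s,b=rect(Q); L=[b[1]-b[0],b[2]-b[1]]
    print(n,k,c.round(1),np.round(s,1),[np.degrees(np.arctan2(v[1],v[0])).round(2) for v in L],b.round(0).tolist(),np.median(Q[:,2]).round(4),len(Q))
def meas(n,fn=None):
    im,d=bot.camera(n)
    if fn: cv2.imwrite('pics/'+fn,im[:,:,::-1])
    A=cloud(n,d>0,d); C=im[d>0].astype(int); z=A[:,2]
    near=(abs(A[:,0]-.58)<.2)&(abs(A[:,1]-.05)<.25)
    bk=near&(z>.046)&(z<.06)&(C[:,0]<115)&(C[:,1]<75)&(A[:,1]<.12)
    k=near&(z>.011)&(z<.026)&(C.sum(1)>330)&(A[:,1]<.28)
    f=near&(z>.04)&(z<.05)&(C[:,0]>C[:,2]+40)&(A[:,1]>.03)&~bk
    return A,C,k,bk,f
def clean(P):
    # largest blob on a 4 mm grid
    g=((P[:,:2]-[.3,-.3])/.004).astype(int); I=np.zeros((150,150),np.uint8); I[g[:,0],g[:,1]]=1
    I=cv2.morphologyEx(I,cv2.MORPH_CLOSE,np.ones((3,3))); n,l,s,_=cv2.connectedComponentsWithStats(I)
    return P[l[g[:,0],g[:,1]]==1+np.argmax(s[1:,4])]
E
python3 - <<'E'
from meas import *
for n in('top','scene'):
    A,C,k,b,f=meas(n)
    for nm,m in(('jig',k),('book',b),('fence',f)): show(n,nm,clean(A[m]))
im=cv2.imread('pics/top0.png')[100:235,120:320]; cv2.imwrite('pics/crop.png',cv2.resize(im,None,fx=4,fy=4,interpolation=2))
E
```

```text
top jig [569.  22.] [379.5 261.1] [np.float32(-16.94), np.float32(73.06)] [[389.0, -121.0], [639.0, -198.0], [749.0, 165.0], [499.0, 242.0]] 0.0192 5604Traceback (most recent call last):
  File "<stdin>", line 4, in <module>
  File "meas.py", line 20, in clean
    return P[l[g[:,0],g[:,1]]==1+np.argmax(s[1:,4])]
                                 ~~~~~~~~~^^^^^^^^^
    return _wrapfunc(a, 'argmax', axis=axis, out=out, **kwds)
    return bound(*args, **kwds)
ValueError: attempt to get argmax of an empty sequence
```

```bash
sed -i 's/(C\[:,0\]<115)&(C\[:,1\]<75)/(C[:,1]<0.65*C[:,0])\&(C[:,0]<175)/' meas.py
python3 - <<'E'
from meas import *
im=cv2.imread('pics/top0.png'); print('bgr',im[175,248],im[190,240], im[160,223])
cv2.imwrite('pics/crop.png',cv2.resize(im[100:235,120:320],None,fx=4,fy=4,interpolation=2))
for n in('top','scene'):
    A,C,k,b,f=meas(n)
    for nm,m in(('jig',k),('book',b),('fence',f)): print(m.sum()); show(n,nm,clean(A[m]))
E
```

```text
bgr [ 89 104 149] [ 89 104 148] [154 186 215]
5768
top jig [568.8  20.8] [382.1 261.4] [np.float32(-16.92), np.float32(73.08)] [[388.0, -124.0], [638.0, -200.0], [749.0, 166.0], [499.0, 242.0]] 0.019 5601
0Traceback (most recent call last):
  File "<stdin>", line 6, in <module>
  File "meas.py", line 20, in clean
    return P[l[g[:,0],g[:,1]]==1+np.argmax(s[1:,4])]
                                 ~~~~~~~~~^^^^^^^^^
    return _wrapfunc(a, 'argmax', axis=axis, out=out, **kwds)
    return bound(*args, **kwds)
ValueError: attempt to get argmax of an empty sequence
```

View pics/crop.png

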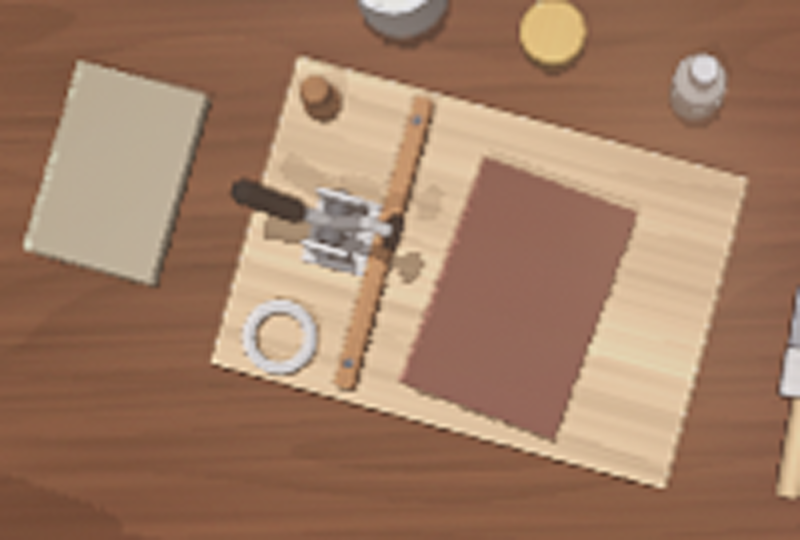

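The crop confirms it: the brown book lies on the board, askew to the fence, with the stamp, the tape roll and the clamp behind the fence.

```bash
sed -i 's/    bk=.*/    bk=near\&(z>.0485)\&(z<.058)\&(A[:,1]<.15)/; s/    f=.*/    f=near\&(z>.039)\&(z<.0483)\&(A[:,1]>.05)\&(A[:,1]<.16)/' meas.py
cat > jigrel.py <<'E'
from meas import *
def jig(P,c=(574.7,40.6),yaw=-16.93):
    t=np.radians(yaw); return (np.asarray(P)[:,:2]*1000-c)@np.array([[np.cos(t),-np.sin(t)],[np.sin(t),np.cos(t)]])
E
python3 - <<'E'
from jigrel import *
for n in('top','scene'):
    A,C,k,b,f=meas(n)
    for nm,m in(('jig',k),('book',b),('fence',f)):
        Q=clean(A[m]); show(n,nm,Q); print('   jig frame',(jig(rect(Q)[2]/1000)).round(0).tolist())
E
```

```text
top jig [569.   21.6] [378.3 261.1] [np.float32(-16.85), np.float32(73.15)] [[389.0, -122.0], [639.0, -197.0], [749.0, 165.0], [499.0, 240.0]] 0.0189 5618
   jig frame [[-130.0, -209.0], [131.0, -209.0], [130.0, 170.0], [-131.0, 169.0]]
top book [543.9  -8.2] [130.4 190.1] [np.float32(-21.81), np.float32(68.19)] [[431.0, -33.0], [608.0, -104.0], [656.0, 17.0], [480.0, 88.0]] 0.0538 2075
   jig frame [[-116.0, -113.0], [74.0, -129.0], [85.0, 1.0], [-104.0, 17.0]]
top fence [537.5 119.3] [ 27.7 117.9] [np.float32(-15.69), np.float32(74.31)] [[477.0, 122.0], [591.0, 90.0], [598.0, 117.0], [485.0, 149.0]] 0.0458 128
   jig frame [[-117.0, 49.0], [1.0, 52.0], [0.0, 80.0], [-118.0, 77.0]]
scene jig [565.7  20.1] [382.1 262.5] [np.float32(-16.77), np.float32(73.23)] [[385.0, -125.0], [636.0, -201.0], [747.0, 165.0], [495.0, 241.0]] 0.0177 7069
   jig frame [[-133.0, -214.0], [129.0, -213.0], [128.0, 169.0], [-134.0, 168.0]]
scene book [541.5 -10.8] [133.5 190.7] [np.float32(-21.89), np.float32(68.11)] [[428.0, -37.0], [605.0, -108.0], [655.0, 16.0], [478.0, 87.0]] 0.0525 2855
   jig frame [[-117.0, -117.0], [72.0, -134.0], [84.0, -1.0], [-106.0, 16.0]]
scene fence [589.   95.9] [ 18.  239.5] [np.float32(-17.17), np.float32(72.83)] [[472.0, 123.0], [701.0, 52.0], [706.0, 69.0], [477.0, 140.0]] 0.045 488
   jig frame [[-122.0, 49.0], [117.0, 48.0], [117.0, 66.0], [-122.0, 67.0]]
```

Measured: jig origin ≈ (574, 40) mm, yaw −16.9°. The book's centre is at jig (−15, −56), 4.9° askew. The plan is to push with the open gripper, jaw axis along jig x, giving a wide two-finger pusher that starts from jig (−15, −165) = world (0.512, −0.113).

```bash
python3 -m jog '[[0,1,-1.7,0,0,0,-1.3],[0,2,-3.4,0,0,0,-2.6],[0,3,-5.1,0,0,0,-3.9],[0,4,-6.8,0,0,0,-5.2],[0,4.8,-8.5,0,0,0,-6.1]]' && python3 -m jog '[[0,1,-1.7,0,0,0,-1.3],[0,2,-3.4,0,0,0,-2.6],[0,3,-5.1,0,0,0,-3.9],[0,4,-6.8,0,0,0,-5.2],[0,4.8,-8.5,0,0,0,-6.1]]' && python3 -m jog '[[0,1,-1.7,0,0,0,-1.3],[0,2,-3.4,0,0,0,-2.6],[0,3,-5.1,0,0,0,-3.9],[0,4,-6.8,0,0,0,-5.2],[0,4.8,-8.5,0,0,0,-6]]'
```

```text
time: 1.45
ee_pos: [0.272, 0.3146, 0.2313]
tcp_rot: [-90.0, -0.0, 43.3]
wrist_force: [-0.1, -0.2, 1.1]
opening: 0.0853
time: 1.95
ee_pos: [0.3921, 0.1018, 0.2315]
tcp_rot: [-90.0, -0.1, 12.8]
wrist_force: [1.1, 0.7, 0.9]
opening: 0.0857
time: 2.45
ee_pos: [0.5122, -0.1109, 0.2312]
tcp_rot: [-90.0, -0.0, -17.2]
wrist_force: [-0.1, 0.9, 0.3]
opening: 0.0857
```

```bash
python3 -m jog '[[0,0,-0.1,-2,0,0,0.05],[0,0,-0.1,-4,0,0,0.05],[0,0,-0.1,-6,0,0,0.05],[0,0,-0.1,-7.2,0,0,0.05],[0,0,-0.1,-8,0,0,0.05]]'
python3 - <<'E'
from jigrel import *
im,d=save('scene','s1.png')
cv2.imwrite('pics/s1c.png',cv2.resize(im[130:330,130:350,::-1],None,fx=3,fy=3))
print(bot.get_obs()['ee_pos'],bot.get_obs()['wrist_force'])
E
```

```text
time: 2.95
ee_pos: [0.5098, -0.111, 0.0282]
tcp_rot: [-90.0, 0.2, -16.7]
wrist_force: [-0.1, 0.2, 0.3]
opening: 0.085
[ 0.50883353 -0.11076309  0.02593972] [-8.96264255e-01 -2.73675906e-03 -3.41097059e+00]
```

View pics/s1c.png

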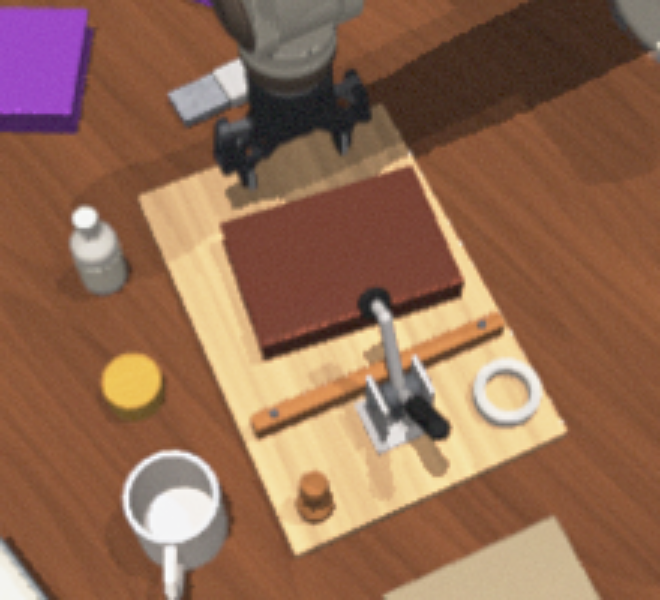

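The fingers stand on the board between its −y end and the book, both clear of it. I push along jig +y, with direction (0.291, 0.957).

```bash
python3 -m jog '[[0,0.13,0.42,0.1,0,0,0],[0,0.26,0.84,0.1,0,0,0],[0,0.38,1.26,0.1,0,0,0],[0,0.5,1.65,0.1,0,0,0],[0,0.6,1.98,0.1,0,0,0]]' && python3 -m jog '[[0,0.03,0.1,0,0,0,0],[0,0.06,0.2,0,0,0,0],[0,0.09,0.3,0,0,0,0],[0,0.12,0.4,0,0,0,0],[0,0.12,0.4,0,0,0,0]]'
python3 - <<'E'
from jigrel import *
print(bot.get_obs()['wrist_force'],jig([bot.get_obs()['ee_pos']]))
for n in('top','scene'):
    A,C,k,b,f=meas(n); Q=clean(A[b]); show(n,'book',Q); print('   jig frame',(jig(rect(Q)[2]/1000)).round(0).tolist())
E
```

```text
time: 3.5
ee_pos: [0.5276, -0.0613, 0.0354]
tcp_rot: [-90.1, -0.2, -16.7]
wrist_force: [-1.4, -6.7, 4.5]
opening: 0.0852
time: 4.0
ee_pos: [0.5301, -0.0517, 0.0352]
tcp_rot: [-90.1, -0.1, -16.7]
wrist_force: [-1.3, -5.5, 3.8]
opening: 0.0852
[-1.31343666 -5.47708195  3.79454794] [[ -15.76704014 -101.32811412]]
top book [578.9  51.2] [115. 237.] [np.float32(-15.42), np.float32(74.58)] [[449.0, 27.0], [678.0, -36.0], [708.0, 75.0], [480.0, 138.0]] 0.0535 1156
   jig frame [[-116.0, -49.0], [121.0, -43.0], [118.0, 72.0], [-119.0, 66.0]]
scene book [542.6  13.7] [149.3 190.6] [np.float32(-16.55), np.float32(73.45)] [[430.0, -31.0], [613.0, -85.0], [655.0, 58.0], [472.0, 112.0]] 0.0524 2890
   jig frame [[-118.0, -110.0], [73.0, -109.0], [72.0, 40.0], [-119.0, 39.0]]
```

The book is squared up and its spine is at about jig y 40, with roughly 9 mm left. I go on gently until the force rises.

```bash
python3 -m jog '[[0,0.03,0.1,0,0,0,0],[0,0.06,0.2,0,0,0,0],[0,0.08,0.27,0,0,0,0],[0,0.08,0.27,0,0,0,0]]' && python3 -m jog '[[0,0.023,0.077,0,0,0,0],[0,0.023,0.077,0,0,0,0]]'&& python3 -m jog '[[0,0.023,0.077,0,0,0,0],[0,0.023,0.077,0,0,0,0]]'
```

```text
time: 4.5
ee_pos: [0.532, -0.0451, 0.0351]
tcp_rot: [-90.1, -0.1, -16.7]
wrist_force: [-1.6, -5.7, 4.7]
opening: 0.0853
time: 4.7
ee_pos: [0.5325, -0.0432, 0.0351]
tcp_rot: [-90.1, -0.1, -16.7]
wrist_force: [-2.2, -5.6, 4.1]
opening: 0.0854
time: 4.9
ee_pos: [0.533, -0.0415, 0.0351]
tcp_rot: [-90.1, -0.1, -16.7]
wrist_force: [-3.3, -7.3, 5.3]
opening: 0.0857
```

```bash
python3 -m jog '[[0,0.023,0.077,0,0,0,0],[0,0.023,0.077,0,0,0,0]]' && python3 -m jog '[[0,0.023,0.077,0,0,0,0],[0,0.023,0.077,0,0,0,0]]'
python3 - <<'E'
from jigrel import *
print(bot.get_obs()['wrist_force'],jig([bot.get_obs()['ee_pos']]),bot.get_obs()['torque'])
A,C,k,b,f=meas('scene'); Q=clean(A[b]); show('s','book',Q); print('   jig frame',(jig(rect(Q)[2]/1000)).round(0).tolist())
E
```

```text
time: 5.1
ee_pos: [0.5329, -0.0411, 0.0351]
tcp_rot: [-90.3, -0.1, -16.8]
wrist_force: [-6.4, -16.3, 7.9]
opening: 0.0855
time: 5.3
ee_pos: [0.5329, -0.0409, 0.0351]
tcp_rot: [-90.5, -0.1, -16.9]
wrist_force: [-10.3, -27.1, 8.2]
opening: 0.0853
[-10.33583061 -27.13518453   8.23537948] [[-16.25328892 -90.10668021]] [-5.07422367  1.8644894   0.0722977 ]
s book [547.5  30.1] [160.2 191.8] [np.float32(-15.98), np.float32(74.02)] [[433.0, -20.0], [618.0, -73.0], [662.0, 81.0], [477.0, 134.0]] 0.0525 2925
   jig frame [[-118.0, -100.0], [74.0, -96.0], [72.0, 64.0], [-120.0, 61.0]]
```

Force rose to 29 N with the tool at jig y −90 and almost no yaw moment, so the spine is home against the fence. I back straight off, rise, and look.

```bash
python3 -m jog '[[0,-0.12,-0.38,0,0,0,0],[0,-0.35,-1.15,0,0,0,0],[0,-0.47,-1.53,1,0,0,0],[0,-0.47,-1.53,3,0,0,0],[0,-0.47,-1.53,5,0,0,0]]' && python3 -m jog '[[0.5,0,0,2,0,0,0],[1,0,0,4,0,0,0],[1,0,0,4,0,0,0]]'
python3 - <<'E'
from jigrel import *
print(bot.get_obs()['wrist_force'],jig([bot.get_obs()['ee_pos']]))
for n in('scene','top'):
    im,d=save(n,n+'2.png')
    A=cloud(n,d>0,d); J=np.c_[jig(A),A[:,2]*1000]
    # depth profile: book-height points vs jig y, at several x
    b=(J[:,2]>49)&(J[:,2]<58)&(abs(J[:,0]+15)<100)&(J[:,1]<58)&(J[:,1]>-140)
    for x in(-90,-60,20,60):
        s=b&(abs(J[:,0]-x)<8); print(n,x,np.round([J[s,1].min(),J[s,1].max()],1) if s.any() else None)
im=cv2.imread('pics/scene2.png'); cv2.imwrite('pics/s2c.png',cv2.resize(im[150:320,150:350],None,fx=3.5,fy=3.5,interpolation=2))
E
```

```text
time: 5.85
ee_pos: [0.5213, -0.075, 0.1601]
tcp_rot: [-90.0, 0.1, -16.7]
wrist_force: [1.8, -1.1, 1.0]
opening: 0.0852
time: 6.15
ee_pos: [0.5237, -0.075, 0.2667]
tcp_rot: [-89.9, -0.6, -16.7]
wrist_force: [0.8, 0.1, -0.7]
opening: 0.0439
[ 0.81517038  0.05377923 -0.69964019] [[ -15.10702026 -125.40279167]]
scene -90 [-83.3  56.6]
scene -60 [-82.9  49.6]
scene 20 [-81.9  49.9]
scene 60 [-82.1  51.3]
top -90 [-66.1  57.7]
top -60 [-61.6  56.8]
top 20 [-32.6  49.9]
top 60 [-23.   51.6]
```

View pics/s2c.png

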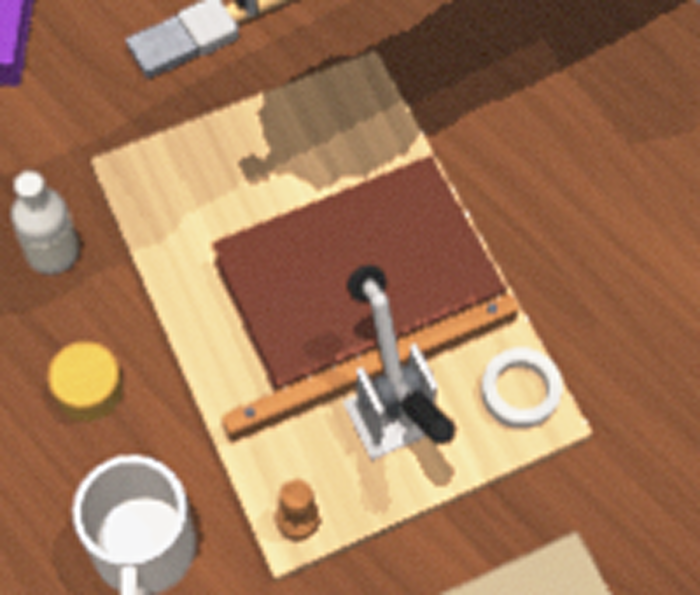

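The spine lies flush along the fence, with its near edge at jig y ≈ −82 at both ends in the scene camera. Next I go over to behind the lever with the fingers shut.

```bash
python3 -m jog '[[1,0.6,1.6,0,0,0,0],[1,1.2,3.2,0,0,0,0],[1,1.8,4.8,0,0,0,0],[1,2.4,6.4,0,0,0,0],[1,2.8,7.8,0,0,0,0]]' && python3 -m jog '[[1,0.6,1.6,0,0,0,0],[1,1.2,3.2,0,0,0,0],[1,1.65,4.65,0,0,0,0],[1,1.65,4.65,0,0,0,0]]'
python3 - <<'E'
from jigrel import *
o=bot.get_obs();print(o['ee_pos'],o['tcp_rot'],jig([o['ee_pos']]),o['opening'])
for n in ('scene','top'):
    im,d=save(n,n+'3.png');A=cloud(n,d>0,d); J=np.c_[jig(A),A[:,2]*1000]
    s=(abs(J[:,0])<30)&(J[:,1]>115)&(J[:,1]<185)&(J[:,2]>100)&(J[:,2]<170)
    if s.any(): print(n,s.sum(),J[s].min(0),J[s].max(0),J[s&(J[:,1]>150)].mean(0))
E
```

```text
time: 6.75
ee_pos: [0.5919, 0.1219, 0.2567]
tcp_rot: [-90.0, 0.2, -16.7]
wrist_force: [0.7, 0.0, 0.3]
opening: -0.0003
time: 7.15
ee_pos: [0.633, 0.2403, 0.2545]
tcp_rot: [-90.1, 0.3, -16.5]
wrist_force: [-0.1, -0.7, -1.3]
opening: -0.0001
[0.63297498 0.24034948 0.25451669] [-90.11126376   0.2732313  -16.47531369] [[ -2.41826171 208.06244219]] -8.719575655139828e-05
scene 14 [ -9.80482758 115.55105499 112.30776006] [  4.69492076 124.64740098 122.79753478] [nan nan nan]
top 122 [-10.43010986 115.03482023 102.79164595] [  9.97458802 165.69658814 158.33704242] [ -0.51279533 157.18607942 151.21032024]<stdin>:6: RuntimeWarning: Mean of empty slice.
  ret = um.true_divide(
```

```bash
python3 -m jog '[[1,0.05,0,-1.8,0,0,0],[1,0.1,0,-3.6,0,0,0],[1,0.1,0,-5,0,0,0],[1,0.1,0,-5,0,0,0]]' && python3 -m jog '[[1,-0.17,-0.57,0,0,0,0],[1,-0.35,-1.15,0,0,0,0],[1,-0.47,-1.53,0,0,0,0],[1,-0.58,-1.91,0,0,0,0],[1,-0.58,-1.91,0,0,0,0]]'
```

```text
time: 7.65
ee_pos: [0.6326, 0.2336, 0.1277]
tcp_rot: [-90.3, 0.4, -16.8]
wrist_force: [-0.4, -0.7, -0.7]
opening: 0.0001
time: 8.15
ee_pos: [0.6224, 0.1869, 0.1383]
tcp_rot: [-89.8, -0.3, -16.8]
wrist_force: [0.2, 3.8, 3.8]
opening: -0.0003
```

```bash
python3 -m jog '[[1,-0.09,-0.29,0,0,0,0],[1,-0.17,-0.57,0,0,0,0],[1,-0.26,-0.86,0,0,0,0],[1,-0.35,-1.15,0,0,0,0],[1,-0.35,-1.15,0,0,0,0]]'
python3 - <<'E'
from jigrel import *
o=bot.get_obs();print(jig([o['ee_pos']]),o['ee_pos'][2])
im,d=save('scene','s4.png'); cv2.imwrite('pics/s4c.png',cv2.resize(im[150:320,150:350,::-1],None,fx=3.5,fy=3.5,interpolation=2))
E
```

```text
time: 8.65
ee_pos: [0.6121, 0.1579, 0.1337]
tcp_rot: [-90.0, 0.0, -16.8]
wrist_force: [0.6, 0.4, 0.1]
opening: -0.0001
[[  1.60364817 123.05447611]] 0.13369310306469503
```

View pics/s4c.png

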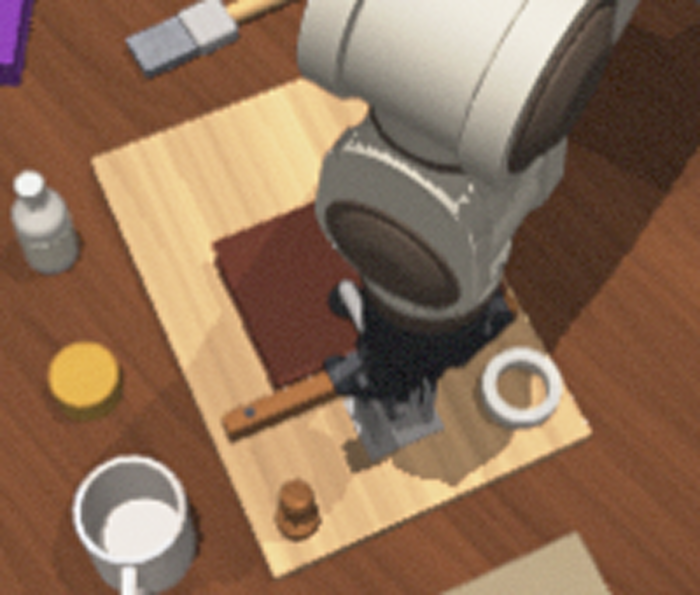

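The force has dropped to 0, so the lever seems past centre with the foot going down. I follow through 18 mm more as a check, then retreat.

```bash
python3 -m jog '[[1,-0.07,-0.23,0,0,0,0],[1,-0.14,-0.46,0,0,0,0],[1,-0.21,-0.69,0,0,0,0],[1,-0.21,-0.69,0,0,0,0]]' && python3 -m jog '[[1,0.3,1,0,0,0,0],[1,0.8,2.6,0,0,0,0],[1,1,3.3,1,0,0,0],[1,1,3.3,3,0,0,0],[1,1,3.3,5,0,0,0]]'&& python3 -m jog '[[1,-1,1.6,1,0,0,0],[1,-2,3.2,1,0,0,0],[1,-3,4.8,1,0,0,0],[1,-3,4.8,1,0,0,0],[1,-3,4.8,1,0,0,0]]'
python3 - <<'E'
from jigrel import *
o=bot.get_obs();print(o['time'],jig([o['ee_pos']]),o['ee_pos'])
im,d=save('scene','s5.png'); cv2.imwrite('pics/s5c.png',cv2.resize(im[130:360,130:370,::-1],None,fx=2.6,fy=2.6,interpolation=2))
for n in('scene','top'):
    im,d=bot.camera(n)
    for l in('stamp','tape_roll','foot','lever_end'):
        for r in bot.regions_of(n,l)[:1]:
            P=cloud(n,r['pixels'],d); print(n,l,round(r['conf'],2),np.median(P,0).round(3),jig(np.median(P,0)[None]).round(0))
    A=cloud(n,d>0,d); J=np.c_[jig(A),A[:,2]*1000]
    b=(J[:,2]>49)&(J[:,2]<58)&(J[:,1]<58)&(J[:,1]>-140)
    for x in(-90,-50,40,60):
        s=b&(abs(J[:,0]-x)<8); print(n,x,np.round([J[s,1].min(),J[s,1].max()],1) if s.any() else None)
E
```

```text
time: 9.1
ee_pos: [0.607, 0.1412, 0.1338]
tcp_rot: [-90.0, 0.0, -16.8]
wrist_force: [0.3, -0.1, -0.0]
opening: 0.0002
time: 9.6
ee_pos: [0.6315, 0.2252, 0.2592]
tcp_rot: [-90.1, 0.1, -16.7]
wrist_force: [1.2, 1.8, 0.3]
opening: -0.0001
time: 10.1
ee_pos: [0.5565, 0.3455, 0.2838]
tcp_rot: [-90.0, -0.0, -16.6]
wrist_force: [0.4, 0.3, -0.7]
opening: 0.0003
10.1 [[-106.21451493  286.43259823]] [0.55649876 0.34554897 0.28378841]
scene stamp 0.62 [0.71  0.15  0.071] [[ 98. 144.]]
scene tape_roll 0.69 [0.516 0.179 0.035] [[-96. 116.]]
scene foot 0.24 [0.598 0.073 0.018] [[13. 38.]]
scene lever_end 0.77 [0.594 0.111 0.088] [[-2. 73.]]
scene -90 [-81.7  48.9]
scene -50 [-81.6  55.6]
scene 40 [-81.9  49.2]
scene 60 [-82.8  53.5]
top tape_roll 0.65 [0.704 0.141 0.079] [[ 94. 134.]]
top lever_end 0.64 [0.589 0.096 0.086] [[-3. 57.]]
top -90 [-77.2  57.9]
top -50 [-78.4  57.6]
top 40 [-78.5  56.9]
top 60 [-77.9  51.2]
```

View pics/s5c.png

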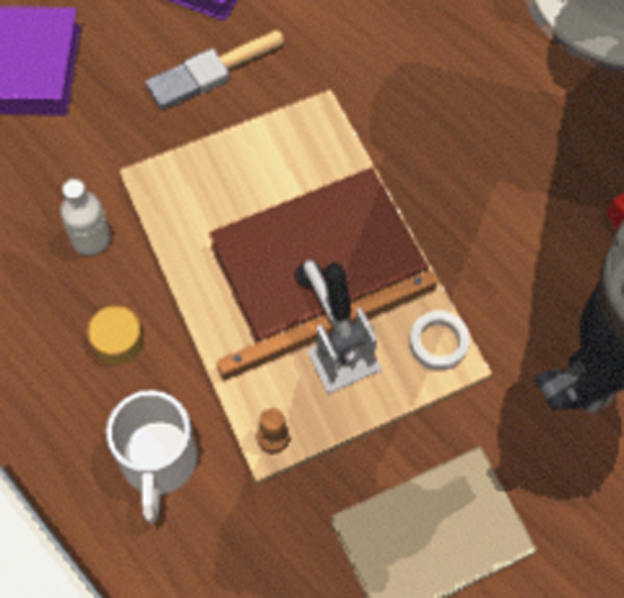

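The lever now leans over the book with the foot down on it. The fence line is flush and the other things stand as before. I check the lever angle once, then hand in.

Run:
```python
from jigrel import *
im,d=bot.camera('top');A=cloud('top',d>0,d); J=np.c_[jig(A),A[:,2]*1000]
s=(abs(J[:,0])<14)&(J[:,1]>20)&(J[:,1]<170)&(J[:,2]>145)&(J[:,2]<190); print(s.sum(),J[s].mean(0),J[s].max(0))
s=s&(J[:,2]>160) if 0 else s
if s.any() and J[s,1].mean()<80: print(bot.job_done())
```

```text
44 [ -1.32502415  63.8337275  163.57609583] [  8.58824866  77.02595697 172.13847666]
the job is handed in; nothing more can be done
None
```

I pushed the book home against the fence and snapped the toggle clamp over onto it. The job was handed in at about 10.5 s of the 51 s allowed.

- **Book:** I pushed it with the open two-finger gripper, which squared it up on the way. I stopped when the push force rose from about 6 N of sliding to 29 N against the fence. The measured near edge is parallel to the fence within about 1 mm.
- **Camera disagreement:** the top camera puts that edge at jig y ≈ −78 mm and the scene camera at −82 mm. The true home value is −80, so both are within the calibration error.
- **Clamp:** I pushed the lever over with the fingers shut, and the force fell to about 0 N once it passed dead centre. An 18 mm follow-through met no resistance. The last check put the lever end at about jig y 64, z 164 mm, against an expected 61, 161 mm when closed. The picture shows the foot down on the book, though the foot detector was unreliable (confidence 0.24) and I did not rely on it.
- **Other things:** the stamp and tape roll measured where they stood before (scene camera), and the rest looked unmoved in the last picture. In the top view the detector once labelled the stamp as the tape roll; I discounted that as a mislabel. The arm finished clear of everything.

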